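# Turn the post foot for its next filing pass

## Task

The post foot standing in the filing jig has had its bright edge filed; its blue-painted edge is next. Lift the foot clear of the jig's bed, give it a quarter turn and set it down flat on the bed again with the blue edge square along the file and close up to it (a centimetre off at most), the whole of that edge within the file's length. Leave the finished foot on the bench alone.

Things in the scene. Friction and masses are not known exactly. Their poses are not given: they have to be found in the camera images.
- filing_jig: Filing jig, fixed: grey base plate 170 (x) x 200 (y) x 12 mm, its top the bed; a dark toothed file stands on edge along its far side before a green rail. Origin: centre of the plate's underside; x square towards the file, y along it, z up. File face at x = +55 mm, 170 mm long, centred on y = 0. File and rail reach 30 mm above the bed, two clamps at y = +-74 mm 38 mm. Yaw varies.
- file_face (a point): Point on the toothed face of the file, at the middle of its length and at the height of the bed (12 mm above the bench); axes as of the jig: x points into the file, y along it.
- post_foot: Workpiece: loose dark grey metal foot, 0.3-0.5 kg: flange 76 x 76 x 18 mm, square neck 34 x 34 mm on its middle up to 80 mm above the underside; grip the neck's flats, closing along the foot's x or y. Origin: centre of underside; x to the bright edge, y to the blue edge (painted on the side and as a band on top), z up. Starts on the bed just back from the file, bright edge roughly towards it.
- blue_edge (a point): Middle of the lower border of the blue edge: 38 mm from the foot's origin along its y.
- finished_foot: A like foot of the same size with all four edges filed bright, standing on the bench right of the jig, not in it. To be left where it stands. Beyond it, right of y = -0.45 m from x = 0.35 m on, stands a tall filing cabinet: swing the arm in clear of it.
There are look-alikes about, which are no part of the job. What is shaped like the post_foot but orange or pink is not meant.

How it is judged (in metres and radians):
On the way:
1. the post foot is lifted clear of the bed (z of post_foot in the frame of file_face above 0.012 m), for 0.1 s.
At the end, for the whole second after the job is handed in: The post foot rests flat on the jig's bed, at rest, with the middle of its blue edge within 11 mm of the file's face and within 48 mm of the middle of the file's length, the edge parallel to the file within 10 degrees (x of blue_edge in the frame of file_face between -0.011 and 0.004 m and y of blue_edge in the frame of file_face between -0.048 and 0.048 m and angle between the y axis of post_foot and the x axis of filing_jig, either way round below 0.18 rad and z of post_foot in the frame of file_face between -0.003 and 0.004 m and angle between post_foot's own z axis and vertical below 0.06 rad and linear speed of post_foot below 0.02 m/s); the robot touches nothing.
It fails at once if the finished foot is moved by more than 20 mm (distance of finished_foot from where it was at the start of the episode above 0.02 m).
It also fails if it takes over 35 s, if anything falls off the work surface, if the arm or the gripper's body presses on something with over 40 N, if the wrist force passes 120 N, or if a joint passes its speed limit or range.

## Robot

A 6-joint arm with a two-finger parallel gripper is mounted at the origin on a cart in front of the work surface, level with it; the furniture and walls round the work are solid. World frame = base frame: x ahead of the robot, y to its left, z up, the work surface at z = 0. Lengths are in mm, angles in degrees, forces in N, time in s.
With the tool pointing down it reaches from about 300 to 850 mm from the base axis. Payload 4.2 kg.
Tool frame: the origin (TCP) lies on the centre line of the jaws, within the pads' length; the fingertips stand 14 mm ahead of it and the grasp point (between the pads) lies 5 mm behind it; z points along the fingers, y is the direction in which the jaws open and shut (so a half turn about z gives the same grasp; the last joint's range is limited). The gripper opens to 91 mm and grips with 3 to 60 N. Pads are 32 mm wide; open, the fingers measure 118 mm over their backs; the gripper's body (76 mm by 178 mm) begins 60 mm behind the grasp point.
Start: joints at [68.64, 18.312, 89.639, -0, 72.044, -1.146], TCP at [198.68, 539.6, 227.976] pointing down, gripper open.
Joint ranges: [-177.97, 177.97], [-48.28, 115.42], [12.27, 149.76], [-77.06, 257.06], [2.81, 150.46], [-146.56, 146.56]. Speed limits (degrees/s): [147.25, 147.25, 180, 180, 180, 180].

## Interface

Orientations are given as [roll, pitch, yaw] about the fixed x, y, z axes, in that order (R = Rz(yaw) Ry(pitch) Rx(roll)).
In Python, from workcell import env gives the robot as it stands.
- The arm moves only by the tool play_rows, never from a script. Its argument "increments" is a list of rows, each a list of 5 numbers: the shift along the world's x, y, z in mm, then the turn about the world's z in degrees, then the closure, from 0 (fully open) to 1 (shut). In form: [[x, y, z, yaw, fingers], ...]. A call has 1 to 20 rows; each row shifts and turns the commanded pose from where the row before left it; what a row does not reach is not made up. A row lasts 1/8 s, in which the tool goes at most 62.5 mm and 10.7 degrees, less where a joint would pass 70% of its speed; a pose out of reach is approached as far as the arm can. A call is refused whole if a number of a shift passes 62.5 or a number of a turn 10.7, either way. A call with a gripper value outside its range is refused whole. The fingers move at their own pace and stop on an object; "newtons" is the grip in N (left out, the last holds). Time passes only in rows, so rows that do not move let the fingers close. It gives the time, the measured TCP pose, the force and the opening at its end, in the units of the state.
- env.state(): the state, without advancing time (a new reading comes with each control period).
- env.grab_frame(name): name is "scene" or "top" or "wrist"; returns the picture (420x560x3 uint8, red, green, blue); there is no depth.
- env.calibration(name): a dict with "fx", "fy", "cx", "cy" (pixels), "R" (3x3) and "t" (3): a world point X has camera coordinates R X + t; the wrist camera has in their place "hand_eye" (4x4, takes a point from camera to tool coordinates, whose origin is the TCP and whose axes are the flange's). Camera axes: x right, y down, z forward; pixel columns grow to the right and rows downward; lengths in mm; the calibration is good to about 2 mm. A picture is of the moment at which its call begins: read the wrist's pose just before it. calibration takes no time and is no camera call.
- env.job_done(): hands the job in, once; it reports no verdict.
The state is a dict: "time_s": time; "qpos": joint angles; "qvel": joint speeds; "effort": joint torques, N m; "ee_pos": TCP position; "ee_rot": TCP orientation; "force": force on the tool from outside, world axes, zero at the start; "torque": the same for the moment, N m; "gripper_width": finger opening in mm.
Only numpy, scipy, OpenCV 4.12 (cv2) and the standard library are available. Lean on these libraries where they do the work, as an engineer would, in place of code of your own. Each camera call takes 0.05 s, during which the arm holds its last target.

## Working session

There is one attempt and no reset: what is moved stays moved. The work goes in short steps, Python scripts to look and compute and a tool call to move; the robot and the scene stay as the last step left them, time stands still between calls to the robot, and variables do not carry over. Pictures are saved under pics/ and viewed, and the job is handed in when it is done.

Besides the shell and the picture viewer there is one more tool, called after "Call:" by a JSON object that holds its "api" and its "payload". play_rows: Moves the arm, as the interface text tells. Its arguments: {"type":"object","properties":{"increments":{"type":"array"},"newtons":{"type":"number"}},"required":["increments"]}

```bash
mkdir -p pics
python3 - <<'E'
from workcell import env
import cv2
print(env.state())
for n in("top","scene"):
    f=env.grab_frame(n); cv2.imwrite(f"pics/{n}0.png",cv2.cvtColor(f,cv2.COLOR_RGB2BGR)); print(n,env.calibration(n))
E
```

```text
{'time_s': 0.0, 'qpos': array([ 6.86415358e+01,  1.83523734e+01,  8.97081613e+01,  1.01441009e-03,
        7.20420117e+01, -1.14542673e+00]), 'qvel': array([ 0.03762274,  0.06091976,  0.02811377, -0.03212875,  0.01489909,
       -0.02507094]), 'effort': array([ 1.10174960e-04, -4.12456727e+01, -2.31970328e+01,  7.28714210e-02,
        4.57057462e-02, -1.41769824e-04]), 'ee_pos': array([198.48232514, 539.14074611, 227.10101357]), 'ee_rot': array([-1.79897493e+02, -3.01415229e-03,  1.59786646e+02]), 'force': array([0.52915403, 0.30113354, 0.50657738]), 'torque': array([ 0.01307965, -0.00334108, -0.02988563]), 'gripper_width': 91.17802629254275}
top {'fx': 425.29515571975764, 'fy': 425.29515571975764, 'cx': 282.9022920923465, 'cy': 209.74856942275792, 'R': array([[-0.02192096, -0.99969748,  0.01115448],
       [-0.99235644,  0.02040201, -0.12170646],
       [ 0.12144207, -0.01373714, -0.99250346]]), 't': array([ 26.14819702, 482.71217834, 875.23066838])}
scene {'fx': 424.00387129395534, 'fy': 424.00387129395534, 'cx': 277.9162457160123, 'cy': 203.77476465015866, 'R': array([[ 0.63037002, -0.77626572,  0.00672124],
       [-0.43667002, -0.36173171, -0.82369258],
       [ 0.6418356 ,  0.51629614, -0.56699679]]), 't': array([-299.39491676,  261.58986047,  629.78596991])}
```

View pics/top0.png

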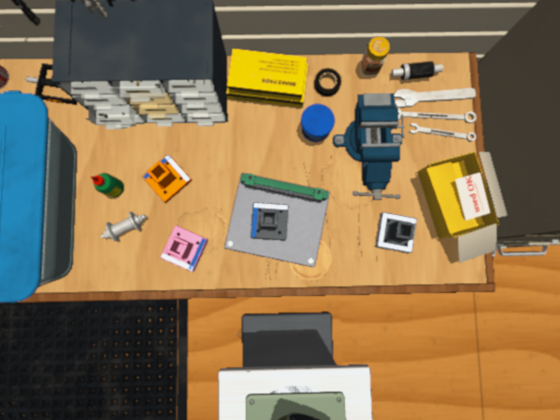

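View pics/scene0.png

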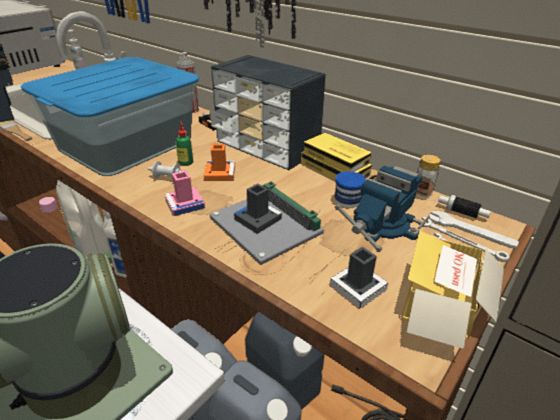

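Run:
```python
import cv2
f=cv2.imread("pics/top0.png"); cv2.imwrite("pics/topc.png",cv2.resize(f[150:310,280:480],None,fx=3.75,fy=3.75,interpolation=cv2.INTER_CUBIC))
```

```text
(no output)
```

View pics/topc.png

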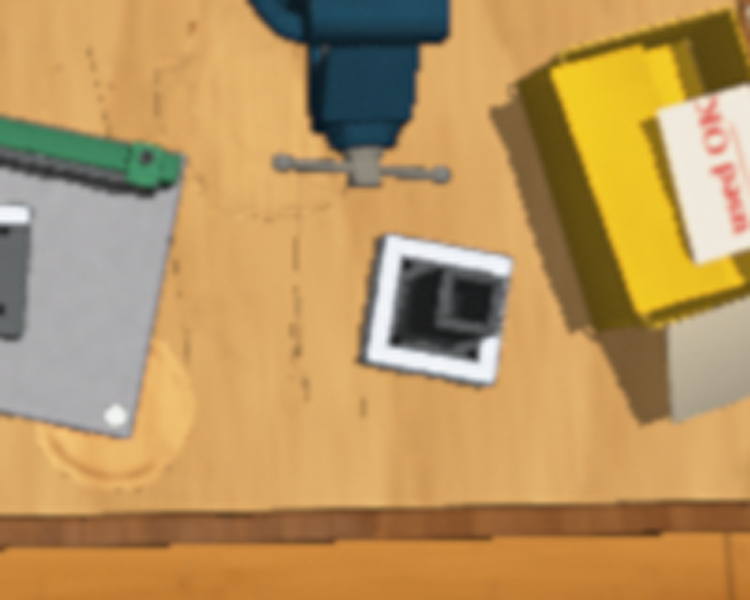

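Run:
```python
import cv2
f=cv2.imread("pics/top0.png"); cv2.imwrite("pics/topd.png",cv2.resize(f[165:275,220:335],None,fx=5,fy=5,interpolation=cv2.INTER_CUBIC))
```

```text
(no output)
```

View pics/topd.png

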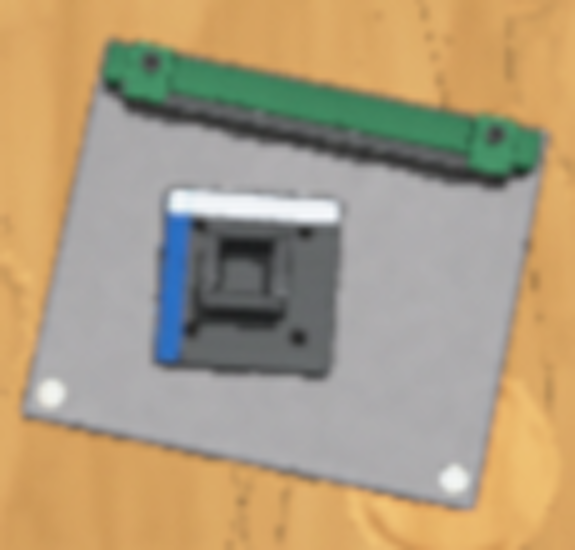

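```bash
cat > h.py <<'E'
import numpy as np
from workcell import env
from scipy.spatial.transform import Rotation as Ro
def back(uv,z,C,R=None,t=None):
    R=np.array(C["R"]) if R is None else R; t=np.array(C["t"]) if t is None else t
    uv=np.atleast_2d(np.array(uv,float)); z=np.broadcast_to(z,(len(uv),))
    o=-R.T@t; out=[]
    for (u,v),zz in zip(uv,z):
        d=R.T@np.array([(u-C["cx"])/C["fx"],(v-C["cy"])/C["fy"],1]); out.append(o+d*(zz-o[2])/d[2])
    return np.array(out)
def wristRt(pos,rot,C):
    T=np.eye(4);T[:3,:3]=Ro.from_euler('xyz',rot,degrees=True).as_matrix();T[:3,3]=pos
    M=np.linalg.inv(T@np.array(C["hand_eye"]));return M[:3,:3],M[:3,3]
E
python3 - <<'E'
from h import *
C=env.calibration("top")
f=lambda P:np.array(P)/5+np.array([220,165])-0.4
print("plate",back(f([(25,410),(472,503),(545,135),(108,45)]),[12,12,50,50],C).round(1))
print("flange",back(f([(168,190),(340,200),(330,368),(157,358)]),30,C).round(1))
print("neck",back(f([(220,238),(275,240),(270,290),(222,290)]),80+12,C).round(1))
print("white corner fin",back([[383.5,212]],18,C).round(1))
print(env.calibration("wrist"))
E
```

```text
plate [[408.3 142.3  12. ]
 [364.6 -48.1  12. ]
 [516.9 -80.2  50. ]
 [558.8 102.   50. ]]
flange [[499.7  78.8  30. ]
 [493.9   5.7  30. ]
 [422.5  11.5  30. ]
 [428.3  84.4  30. ]]
neck [[471.4  55.   92. ]
 [470.2  33.3  92. ]
 [450.4  35.6  92. ]
 [450.8  54.6  92. ]]
white corner fin [[ 475.2 -201.2   18. ]]
{'fx': 298.31244849399894, 'fy': 298.31244849399894, 'cx': 278.43786015708616, 'cy': 211.47812373623435, 'hand_eye': array([[-1.07852041e-03, -9.65568114e-01, -2.60148137e-01,
         7.38023348e+01],
       [ 9.99999029e-01, -1.27105797e-03,  5.71880626e-04,
         4.18931368e-02],
       [-8.82853061e-04, -2.60147268e-01,  9.65568547e-01,
        -1.57305003e+02],
       [ 0.00000000e+00,  0.00000000e+00,  0.00000000e+00,
         1.00000000e+00]])}
```

Call:
{"api": "play_rows", "payload": {"increments": [[14,-50,3,-5,0],[14,-50,3,-5,0],[14,-50,3,-5,0],[14,-50,3,-5,0],[14,-50,3,-5,0],[14,-50,3,-5,0],[14,-50,3,-5,0],[27,-24,-3,-6.5,0],[27,-24,-3,-6.5,0],[27,-24,-3,-6.5,0],[27,-24,-3,-6.5,0],[27,-24,-3,-6.5,0],[27,-24,-3,-6.5,0],[0,0,0,0,0],[0,0,0,0,0],[0,0,0,0,0]]}}

```text
time_s: 2.1
ee_pos: [457.9, 46.2, 231.0]
ee_rot: [-180.0, -0.0, 85.9]
force: [0.3, 0.9, 0.6]
gripper_width: 91.2
```

Run:
```python
from workcell import env
import cv2
s=env.state();f=env.grab_frame("wrist")
print({k:s[k] for k in('time_s','ee_pos','ee_rot','qpos','force')})
cv2.imwrite("pics/w1.png",cv2.cvtColor(f,cv2.COLOR_RGB2BGR))
```

```text
{'time_s': 2.1, 'ee_pos': array([457.91223804,  46.18699182, 231.04610941]), 'ee_rot': array([-1.79987687e+02, -9.19144704e-03,  8.58648722e+01]), 'qpos': array([4.32018670e+00, 7.79967601e+00, 1.03343734e+02, 1.16880677e-02,
       6.88674186e+01, 8.45109866e+00]), 'force': array([0.31146772, 0.90224669, 0.60616717])}
```

View pics/w1.png

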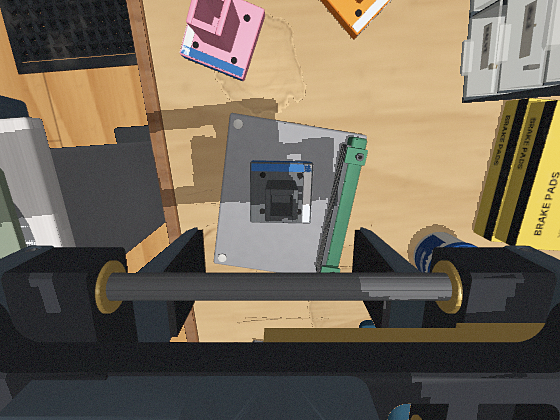

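Run:
```python
import cv2
f=cv2.imread("pics/w1.png"); cv2.imwrite("pics/w1c.png",cv2.resize(f[105:281,205:380],None,fx=4.5,fy=3.4,interpolation=cv2.INTER_CUBIC)); cv2.imwrite("pics/w1d.png",cv2.resize(f[150:235,240:325],None,fx=7,fy=7,interpolation=cv2.INTER_CUBIC))
```

```text
(no output)
```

View pics/w1c.png

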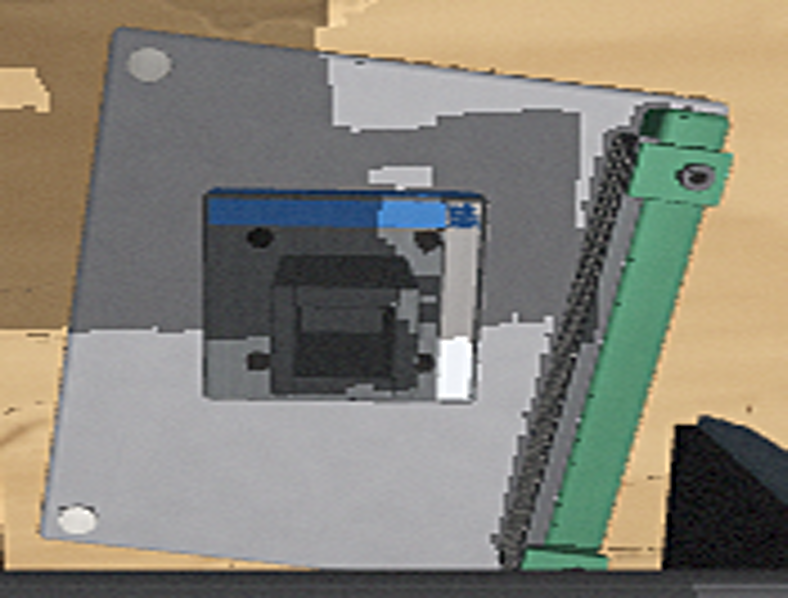

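View pics/w1d.png

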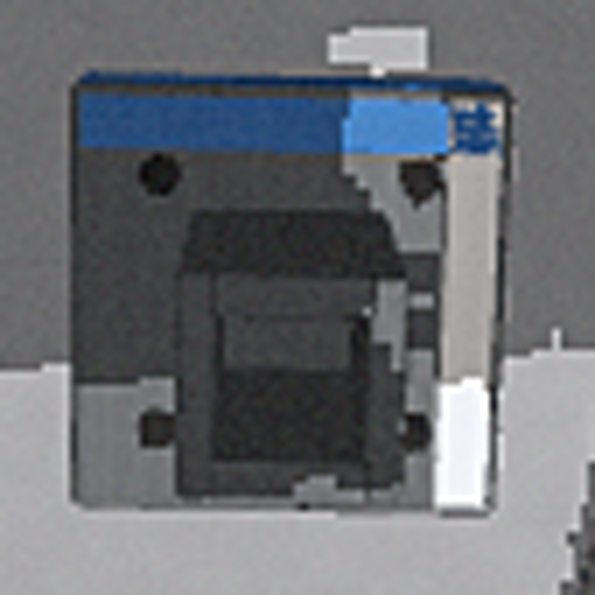

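Run:
```python
from h import *
import cv2
C=env.calibration("wrist"); R,t=wristRt([457.91,46.19,231.05],[-179.99,-.01,85.865],C)
fc=lambda P:(np.array(P,float)+.5)/[4.5,3.4]+[205,105]-.5
fd=lambda P:(np.array(P,float)+.5)/7+[240,150]-.5
pl=back(fc([(112,30),(43,535),(728,103)]),12,C,R,t); print("plate",pl.round(1))
fl=back(fc([(606,140),(500,540)]),12,C,R,t); print("filebase",fl.round(1))
g=back(fd([(77,88),(503,90),(493,510),(75,503)]),30,C,R,t); print("flange",g.round(1),g.mean(0))
n=back(fd([(180,275),(405,277),(403,490),(178,493)]),92,C,R,t); print("neck",n.round(1),n.mean(0))
def a(p,q): d=q-p; return np.degrees(np.arctan2(d[1],d[0]))
print("jig yaw from near edge",a(pl[1],pl[0])-90,"left edge",a(pl[0],pl[2]),"file",a(fl[1],fl[0])-90, [np.linalg.norm(pl[0]-pl[i]) for i in(1,2)])
print("foot yaw",a(g[0],g[1]),a(g[3],g[2]),a(g[2],g[1])-90,a(g[3],g[0])-90,"neck",a(n[0],n[1]),a(n[3],n[2]),a(n[2],n[1])-90,a(n[3],n[0])-90)
# jig frame from plate
yaw=np.radians(-12.9)
for yd in (-12.5,-13,-13.5):
    y=np.radians(yd);ex=np.array([np.cos(y),np.sin(y)]);ey=np.array([-ex[1],ex[0]])
    c=np.mean([pl[0][:2]+85*ex-100*ey, pl[1][:2]+85*ex+100*ey, pl[2][:2]-85*ex-100*ey],0)
    print(yd,"centre",c.round(1),"file mid",(c+55*ex).round(1),"filebase x in jig",[(p[:2]-c)@ex for p in fl],[(p[:2]-c)@ey for p in fl])
```

```text
plate [[405.7 144.6  12. ]
 [362.5 -46.1  12. ]
 [569.7 107.5  12. ]]
filebase [[536.4  96.9  12. ]
 [501.  -58.5  12. ]]
flange [[427.1  86.7  30. ]
 [499.4  81.   30. ]
 [494.3   6.5  30. ]
 [419.6  13.3  30. ]] [460.08513483  46.87631925  30.        ]
neck [[445.4  64.7  92. ]
 [477.7  62.   92. ]
 [475.6  30.1  92. ]
 [442.4  32.1  92. ]] [460.30233939  47.21002188  92.        ]
jig yaw from near edge -12.780071736137614 left edge -12.737373986649281 file -12.841849183372887 [np.float64(195.5364318985146), np.float64(168.11432346036517)]
foot yaw -4.466648892274961 -5.209243045792019 -3.932636326759308 -5.859937064785186 neck -4.71965229020161 -3.4095651953561297 -3.7828748736927906 -5.368407819112932
-12.5 centre [466.4  30. ] file mid [520.1  18.1] filebase x in jig [np.float64(53.822337081890794), np.float64(52.87124895075431)] [np.float64(80.49281766588122), np.float64(-78.91282638050113)]
-13 centre [466.1  29.8] file mid [519.7  17.4] filebase x in jig [np.float64(53.40766993158741), np.float64(53.84767702638457)] [np.float64(81.20795635149373), np.float64(-78.19991772074796)]
-13.5 centre [465.8  29.6] file mid [519.2  16.8] filebase x in jig [np.float64(52.98677788741226), np.float64(54.817846699899235)] [np.float64(81.91944919920925), np.float64(-77.4785153721085)]
```

Call:
{"api": "play_rows", "payload": {"increments": [[2.3,0.9,-20,-0.5,0],[0,0,-32,0,0],[0,0,-32,0,0],[0,0,-32,0,0],[0,0,-26,0,0],[0,0,-17,0,0],[0,0,0,0,0],[0,0,0,0,0]], "newtons": 40}}

```text
time_s: 3.15
ee_pos: [461.4, 46.8, 72.8]
ee_rot: [179.9, -0.0, 85.3]
force: [0.1, -0.4, 0.7]
gripper_width: 91.4
```

Run:
```python
from workcell import env
import cv2
s=env.state();f=env.grab_frame("scene")
print({k:s[k] for k in('time_s','ee_pos','ee_rot','force')})
f=cv2.resize(f[120:300,150:400],None,fx=3,fy=3,interpolation=cv2.INTER_CUBIC)
cv2.imwrite("pics/s1.png",cv2.cvtColor(f,cv2.COLOR_RGB2BGR))
```

```text
{'time_s': 3.15, 'ee_pos': array([461.43374922,  46.84607454,  72.77891812]), 'ee_rot': array([ 1.79909693e+02, -1.41060620e-02,  8.53250909e+01]), 'force': array([ 0.07057492, -0.37598184,  0.71404097])}
```

View pics/s1.png

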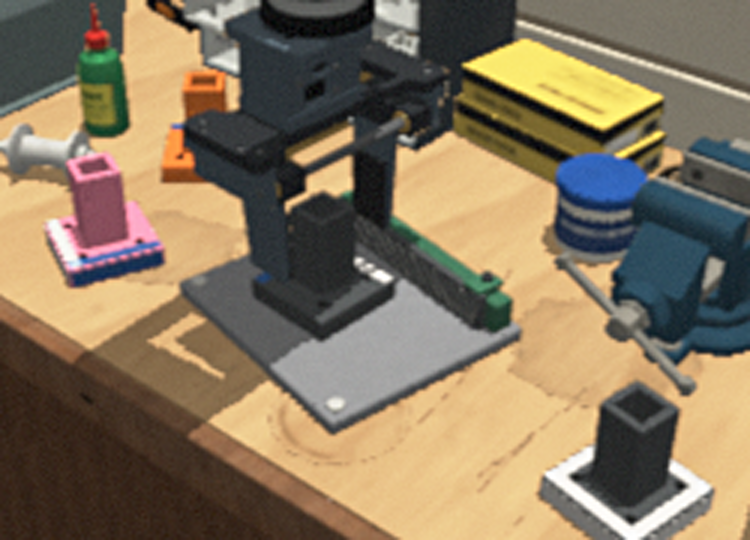

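The neck (crop 325,240) stands between the open fingers, and the tips are above the flange. Closing next, then lifting.

Call:
{"api": "play_rows", "payload": {"increments": [[0,0,0,0,1],[0,0,0,0,1],[0,0,0,0,1],[0,0,0,0,1],[0,0,0,0,1],[0,0,0,0,1],[0,0,0,0,1],[0,0,0,0,1]], "newtons": 40}}

```text
time_s: 4.2
ee_pos: [460.7, 46.5, 71.9]
ee_rot: [-180.0, 0.0, 85.3]
force: [-1.4, -0.6, 0.3]
gripper_width: 33.6
```

Call:
{"api": "play_rows", "payload": {"increments": [[0,0,10,0,1],[0,0,25,0,1],[0,0,30,0,1],[0,0,15,0,1],[0,0,0,-9,1],[0,0,0,-10,1],[0,0,0,-10,1],[0,0,0,-10,1],[0,0,0,-10,1],[3,-4,0,-10,1],[3,-4,0,-10,1],[3,-4,0,-10,1],[3,-4,0,-10,1],[3,-4,0,-9.1,1],[0,0,0,0,1],[0,0,0,0,1],[0,0,0,0,1]]}}

```text
time_s: 6.32
ee_pos: [475.8, 26.7, 152.0]
ee_rot: [180.0, 0.0, -12.7]
force: [-0.4, 0.1, -4.0]
gripper_width: 33.6
```

Run:
```python
from workcell import env
import cv2
s=env.state();f=env.grab_frame("wrist")
print({k:s[k] for k in('time_s','ee_pos','ee_rot','force','qpos')})
f=cv2.cvtColor(f,cv2.COLOR_RGB2BGR)
cv2.imwrite("pics/w2.png",f)
g=cv2.cvtColor(env.grab_frame("top"),cv2.COLOR_RGB2BGR);cv2.imwrite("pics/t2.png",g)
```

```text
{'time_s': 6.325, 'ee_pos': array([475.76864608,  26.6597768 , 151.97518322]), 'ee_rot': array([ 1.79995174e+02,  1.24831564e-02, -1.27318044e+01]), 'force': array([-0.43168666,  0.08980443, -4.00132942]), 'qpos': array([ 1.82537536e+00,  1.33169138e+01,  1.08717227e+02, -1.80899135e-03,
        5.79791544e+01,  1.04558139e+02])}
```

View pics/w2.png

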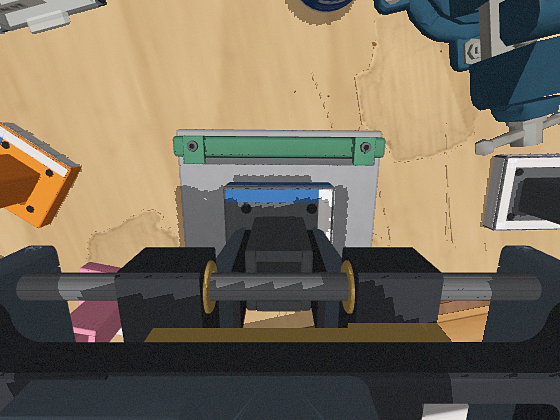

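Run:
```python
import cv2
f=cv2.imread("pics/w2.png"); cv2.imwrite("pics/w2c.png",cv2.resize(f[120:260,165:395],None,fx=3.4,fy=4,interpolation=cv2.INTER_CUBIC))
```

```text
(no output)
```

View pics/w2c.png

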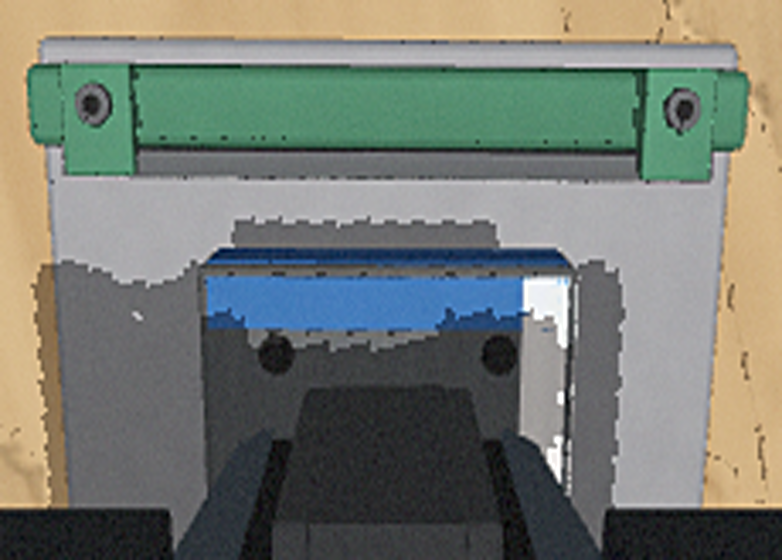

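Run:
```python
from h import *
C=env.calibration("wrist"); R,t=wristRt([475.77,26.66,151.98],[180,.01,-12.73],C)
fc=lambda P:(np.array(P,float)+.5)/[3.4,4]+[165,120]-.5
yaw=np.radians(-12.8);ex=np.array([np.cos(yaw),np.sin(yaw)]);ey=np.array([-ex[1],ex[0]])
F=np.array([519.3,17.6])
J=lambda p:np.round([[(q[:2]-F)@ex,(q[:2]-F)@ey] for q in p],1)
print("file top front",J(back(fc([(136,176),(640,180)]),42,C,R,t)))
print("rear corners",J(back(fc([(40,40),(735,45)]),12,C,R,t)), "exp 30, +-100")
print("blue top",J(back(fc([(202,268),(578,272)]),110,C,R,t)),"bottom",J(back(fc([(220,249),(557,251)]),92,C,R,t)))
```

```text
file top front [[  0.3  65.3]
 [ -0.5 -66.6]]
rear corners [[ 29.7  97.7]
 [ 28.5 -98.8]] exp 30, +-100
blue top [[ -8.1  36.4]
 [ -8.7 -38.5]] bottom [[ -7.8  35.6]
 [ -8.1 -37.2]]
```

Call:
{"api": "play_rows", "payload": {"increments": [[3.4,-0.8,0,0,1],[0,0,-20,0,1],[0,0,-25,0,1],[0,0,-20,0,1],[0,0,-10,0,1],[0,0,-3,0,1],[0,0,0,0,1],[0,0,0,0,1]]}}

```text
time_s: 7.42
ee_pos: [480.0, 25.8, 74.7]
ee_rot: [-180.0, -0.1, -12.8]
force: [0.5, -0.1, -4.5]
gripper_width: 33.5
```

Call:
{"api": "play_rows", "payload": {"increments": [[0,0,-1,0,1],[0,0,-1,0,1],[0,0,0,0,1],[0,0,0,0,1]]}}

```text
time_s: 7.92
ee_pos: [479.4, 25.7, 72.0]
ee_rot: [180.0, -0.0, -12.8]
force: [0.5, -0.5, -4.0]
gripper_width: 33.8
```

Call:
{"api": "play_rows", "payload": {"increments": [[0,0,-0.6,0,1],[0,0,0,0,1],[0,0,0,0,1]]}}

```text
time_s: 8.3
ee_pos: [479.4, 25.7, 71.9]
ee_rot: [180.0, -0.0, -12.8]
force: [-2.1, -0.6, 5.5]
gripper_width: 33.6
```

Run:
```python
from workcell import env
import cv2
s=env.state();f=env.grab_frame("wrist")
print({k:s[k] for k in('time_s','ee_pos','ee_rot','force')})
f=cv2.cvtColor(f,cv2.COLOR_RGB2BGR)
cv2.imwrite("pics/w3c.png",cv2.resize(f[140:260,165:395],None,fx=3.4,fy=4,interpolation=cv2.INTER_CUBIC))
```

```text
{'time_s': 8.3, 'ee_pos': array([479.43187071,  25.68050451,  71.90051526]), 'ee_rot': array([ 1.79999032e+02, -1.84249751e-02, -1.28169140e+01]), 'force': array([-2.05244293, -0.60767307,  5.47376724])}
```

View pics/w3c.png

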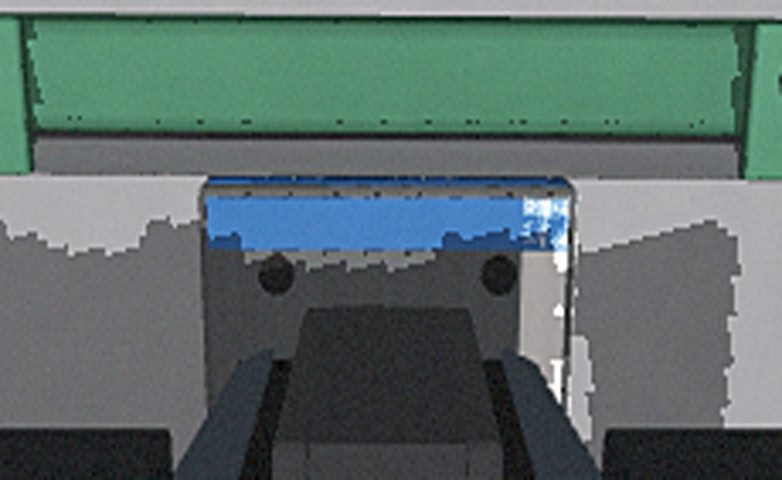

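Run:
```python
from h import *
C=env.calibration("wrist"); R,t=wristRt([479.43,25.68,71.9],[180,-.02,-12.82],C)
fc=lambda P:(np.array(P,float)+.5)/[3.4,4]+[165,140]-.5
yaw=np.radians(-12.8);ex=np.array([np.cos(yaw),np.sin(yaw)]);ey=np.array([-ex[1],ex[0]])
F=np.array([519.3,17.6])
J=lambda p:np.round([[(q[:2]-F)@ex,(q[:2]-F)@ey] for q in p],1)
print("file top front",J(back(fc([(34,174),(740,180)]),42,C,R,t)))
print("blue top",J(back(fc([(203,187),(576,190)]),30,C,R,t)))
```

```text
file top front [[  0.3  65.1]
 [ -0.9 -66.5]]
blue top [[ -4.   35.9]
 [ -4.6 -38.3]]
```

Call:
{"api": "play_rows", "payload": {"increments": [[0,0,0,0,0.3],[0,0,0,0,0],[0,0,0,0,0],[0,0,0,0,0],[0,0,0,0,0],[0,0,0,0,0],[0,0,10,0,0],[0,0,30,0,0],[0,0,40,0,0],[0,0,40,0,0],[0,0,30,0,0],[0,0,0,0,0],[0,0,0,0,0],[0,0,0,0,0]]}}

```text
time_s: 10.1
ee_pos: [478.5, 25.7, 220.0]
ee_rot: [180.0, 0.2, -12.8]
force: [0.4, -0.1, 0.0]
gripper_width: 91.0
```

Run:
```python
from workcell import env
import cv2
s=env.state();f=env.grab_frame("wrist")
print({k:s[k] for k in('time_s','ee_pos','ee_rot','force')})
f=cv2.cvtColor(f,cv2.COLOR_RGB2BGR)
cv2.imwrite("pics/w4.png",f)
cv2.imwrite("pics/w4c.png",cv2.resize(f[120:260,165:395],None,fx=3.4,fy=4,interpolation=cv2.INTER_CUBIC))
g=cv2.cvtColor(env.grab_frame("scene"),cv2.COLOR_RGB2BGR)
cv2.imwrite("pics/s4.png",cv2.resize(g[120:300,150:400],None,fx=3,fy=3,interpolation=cv2.INTER_CUBIC))
```

```text
{'time_s': 10.1, 'ee_pos': array([478.5178259 ,  25.68534469, 220.0447934 ]), 'ee_rot': array([ 1.79952398e+02,  1.61874143e-01, -1.28115188e+01]), 'force': array([ 0.40730084, -0.11040424,  0.01898314])}
```

View pics/w4c.png

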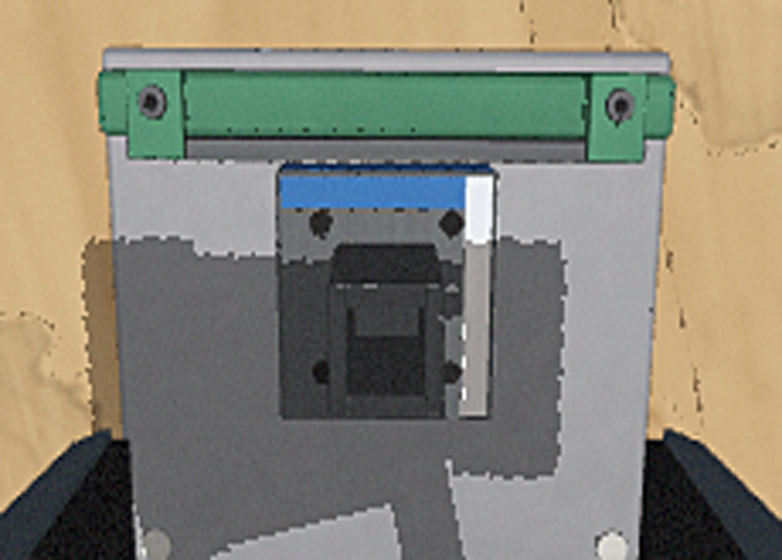

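View pics/s4.png

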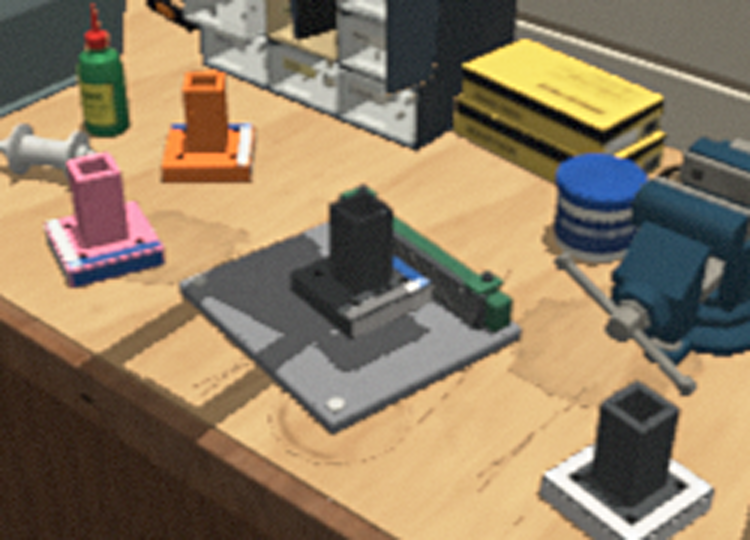

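Run:
```python
from h import *
C=env.calibration("wrist"); R,t=wristRt([478.52,25.69,220.04],[179.95,.16,-12.81],C)
fc=lambda P:(np.array(P,float)+.5)/[3.4,4]+[165,120]-.5
yaw=np.radians(-12.8);ex=np.array([np.cos(yaw),np.sin(yaw)]);ey=np.array([-ex[1],ex[0]])
F=np.array([519.3,17.6])
J=lambda p:np.round([[(q[:2]-F)@ex,(q[:2]-F)@ey] for q in p],1)
print("file top front",J(back(fc([(186,159),(588,162)]),42,C,R,t)))
print("plate rear",J(back(fc([(104,49),(668,53)]),12,C,R,t)))
print("flange top",J(back(fc([(278,173),(496,175),(280,417),(490,417)]),30,C,R,t)))
s=env.state();print(s['qvel'].round(2),s['force'].round(1)); env.job_done()
```

```text
file top front [[  0.5  64.8]
 [ -0.5 -66.7]]
plate rear [[ 30.   97.5]
 [ 28.6 -98.8]]
flange top [[ -4.6  36.1]
 [ -5.3 -37.9]
 [-78.4  37.6]
 [-78.5 -37.8]]
[ 0.03 -0.09 -0.4  -0.05  0.03  0.07] [-0.2 -0.4  0.4]
the job is handed in; nothing more can be done
```

I gripped the foot by its neck, lifted it 80 mm clear of the bed, turned it about −98° so the blue edge faced the file, and lowered it until it touched the bed. I then let go, raised the gripper straight up clear of it, and handed the job in at about 10 s.

Checks from the last wrist picture:
- **Gap:** the blue edge is about 5 mm from the file face (limit 11 mm).
- **Position along the file:** the edge's middle is about 1 mm from the file's middle.
- **Angle:** the edge is parallel to the file within about 1°.
- **Flat on the bed:** I did not measure tilt. The foot looks flat, and it was let go at the tool height where it was gripped.
- **Finished foot:** the arm never went near it, and it looks unmoved in the scene picture.

The jig and foot came out up to about 2% smaller in the pictures than their stated sizes (plate 195.5 mm instead of 200 mm). I therefore judged the gap by comparing file and edge in the same picture. No check failed.

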